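Lay out the coil kit tray in order of use

TASK

Put the tools in the kit tray in their order of use, each lying lengthwise along its own strip and inside its edges: marker pen on the green strip, wooden batten on the yellow, pliers on the red. The pliers and the batten each lie one place too far left: slide them along the tray to their strips without lifting them off its floor, then pick up the marker from the bench and set it down (do not drop it) on the green strip. Leave the screwdriver, coil, tape roll and standing solenoid where they are.

Things in the scene. Friction and masses are not known exactly. Their poses are not given: they have to be found in the camera images.
- tray: black kit tray fixed to the bench, 208 (its x) x 348 (its y) mm outside, rims 18 mm high, walls 4 mm thick (inside 200 x 340 mm), flat hard floor 4 mm above the bench. Origin: centre of its underside; its x points across the tray away from the robot, its y along the tray to the left, its z up. Three flat painted strips run across the floor along its x: green, yellow, red from left to right; one, two and three brass studs on the near wall mark the same order of use
- green_strip (a point): centre of the green strip on the tray floor (strip 190 x 36 mm, first place, 100 mm to the left of the tray's centre), axes as the tray
- yellow_strip (a point): centre of the yellow strip on the tray floor (190 x 56 mm, second place, in the tray's middle), axes as the tray
- red_strip (a point): centre of the red strip on the tray floor (190 x 78 mm, third place, 100 mm to the right of the tray's centre), axes as the tray
- marker_mid (a point): white felt marker pen with a black cap, 15 x 128 x 16 mm, lying flat on the bench to the right of the tray, about 18 g; point at its centre, half-way up; its y runs along the pen, z up. It does not roll
- batten_mid (a point): bare wooden batten used for tamping windings, 34 x 165 x 26 mm, 0.1 to 0.2 kg, lying across the tray near the green strip; point at its centre, half-way up; its y runs along it, z up
- pliers_mid (a point): pliers with blue handles, 55 x 178 mm, 12 mm high, 0.15 to 0.25 kg, rigid, lying across the tray near the yellow strip; point at the centre of the outline, half-way up (7 mm); its y runs along it to the handle ends (towards the robot), z up.
- screwdriver_mid (a point): bystander: screwdriver with blue handle, 25 x 139 x 25 mm, lying on the bench to the right of the tray; point at its centre, half-way up, y along it to the handle
- coil_mid (a point): bystander: orange wound coil 47 x 46 x 57 mm standing behind the tray on the right; point at its centre
- tape_mid (a point): bystander: roll of yellow tape, 64 mm across, 18 mm high, lying flat at the near right of the bench; point at its centre
- solenoid_mid (a point): bystander: dark solenoid body standing upright behind the tray, 70 mm across, 103 mm high; point on its axis half-way up
- marker: the marker itself, origin in its underside below point marker_mid, same axes
- batten: the batten itself, origin in its underside below point batten_mid, same axes
- pliers: the pliers itself, origin in its underside below point pliers_mid, same axes. Seen from above its sides bulge: they stand 13 mm out from its middle line at 25 mm jaw-wards of the origin, 24 mm at 10 mm handle-wards, 27 mm from 30 to 55 mm, 25 mm at 62 mm, 22 mm at the handle ends (89 mm); it balances about 20 mm handle-wards of the origin, and pushed at one point elsewhere it turns

How it is judged:
At the end, for the whole second after the job is handed in: Marker, batten and pliers lie flat and still on the tray floor on the green, yellow and red strips: each centre within 14 mm sideways of its strip's centre line and within 30 mm of the strip's centre along it, each tool within 0.25 rad of the strip's direction (y of marker_mid in the frame of tray between 0.086 and 0.114 m and x of marker_mid in the frame of tray between -0.03 and 0.03 m and angle between the y axis of each of marker_mid, batten_mid, pliers_mid and the x axis of tray, either way round below 0.25 rad and z of marker_mid in the frame of tray below 0.02 m and linear speed of each of marker, batten, pliers below 0.02 m/s and y of batten_mid in the frame of tray between -0.014 and 0.014 m and x of batten_mid in the frame of tray between -0.03 and 0.03 m and z of batten_mid in the frame of tray below 0.026 m and y of pliers_mid in the frame of tray between -0.114 and -0.086 m and x of pliers_mid in the frame of tray between -0.03 and 0.03 m and z of pliers_mid in the frame of tray below 0.019 m); the robot touches nothing.
It fails at once if pliers lifted off the tray floor (over 15 mm) (z of pliers_mid in the frame of tray above 0.026 m).
It fails at once if batten lifted off the tray floor (over 15 mm) (z of batten_mid in the frame of tray above 0.032 m).
It fails at once if marker dropped (let go more than 30 mm above where it lies) (height (world z) of marker_mid above 0.042 m and contact force between the fingers and marker below 0.05 N).
It fails at once if screwdriver, coil, tape roll or standing solenoid disturbed (moved over 20 mm) (distance of any of screwdriver_mid, coil_mid, tape_mid, solenoid_mid from where it was at the start of the episode above 0.02 m).
It also fails if it takes over 58 s, if anything falls off the work surface, if the arm or the gripper's body presses on something with over 40 N, if the wrist force passes 120 N, or if a joint passes its speed limit or range.

ROBOT

A 7-joint arm with a two-finger parallel gripper is mounted at the origin on a cart in front of the work surface, level with it; the furniture and walls round the work are solid. World frame = base frame: x ahead of the robot, y to its left, z up, the work surface at z = 0. Lengths are in m, angles in rad, forces in N, time in s.
With the tool pointing down it reaches from about 0.4 to 0.85 m from the base axis. Payload 10.4 kg.
Tool frame: the origin (TCP) lies on the centre line of the jaws, within the pads' length; the fingertips stand 8 mm ahead of it and the grasp point (between the pads) lies 11 mm behind it (r.finger_overhang is the distance from the TCP to the fingertips, in m); z points along the fingers, y is the line along which they close (so a half turn about z gives the same grasp; the last joint's range is limited). The gripper opens to 87 mm and grips with 3 to 60 N. Pads are 19 mm wide; open, the fingers measure 117 mm over their backs; the gripper's body (75 mm by 190 mm) begins 51 mm behind the grasp point.
Start: joints at [-1.16, 0.332, -0.065, 1.46, 0.022, 1.35, -0.088], TCP at [0.263, 0.567, 0.231] pointing down, gripper open.
Joint ranges: [-2.6, 2.6], [-0.5, 2.12], [-1.47, 1.34], [0.16, 2.42], [-1.27, 4.41], [0.06, 2.06], [-2.6, 2.6]. Speed limits (rad/s): [2.22, 2.22, 2.79, 2.79, 3.14, 3.14, 3.14].

INTERFACE

Orientations are given as a unit quaternion [x, y, z, w].
In Python, from bench import r, vision gives the robot as it stands.
- The arm moves only by the tool drive_tool, never from a script. Its argument "series" is a list of rows, each a list of 2 entries, a list of its own where there are three numbers: the shift along the world's x, y, z in cm, then the turn about the world's z in degrees. A call has exactly 10 rows; each row shifts and turns the commanded pose from where the row before left it; what a row does not reach is not made up. A row lasts 1/8 s, in which the tool goes at most 62.5 mm and 10.7 degrees, less where a joint would pass 70% of its speed; a pose out of reach is approached as far as the arm can. A call with a gripper value outside its range is refused whole. "hand" is the closure, from 0 (fully open) to 1 (shut), set as the call begins (left out, the last holds). The fingers move at their own pace and stop on an object; "newtons" is the grip in N (left out, the last holds). Time passes only in rows, so rows that do not move let the fingers close, or fill a call up. It gives the time, the measured TCP pose, the force, the opening and the grip force at its end, in the units of the state.
- r.read_state(): the state, without advancing time (a new reading comes with each control period).
- vision.camera(name): name is "scene" or "side" or "wrist"; returns a dict with "color" (480x640x3 uint8, red, green, blue), "intrinsics" (3x3 intrinsics, pixels), "k1" (the pictures are not rectified: a ray, as slopes to the right and down, at radius r is drawn at 1 + k1 r^2 times it, then the intrinsics apply), "R" (3x3) and "t" (3): a world point X has camera coordinates R X + t; the wrist camera has in their place "mount" (4x4, takes a point from camera to tool coordinates, whose origin is the TCP and whose axes are the flange's). Camera axes: x right, y down, z forward; pixel columns grow to the right and rows downward; lengths in m; the calibration is good to about 2 mm. A picture is of the moment at which its call begins: read the wrist's pose just before it. There is no depth.
- r.close_job(): hands the job in; it is judged then, once.
The state is a dict: "time": time; "joint_positions": joint angles; "joint_vel": joint speeds; "joint_torque": joint torques, N m; "ee_pos": TCP position; "eef_rot": TCP orientation; "ft_force": force on the tool from outside, world axes, zero at the start; "torque": the same for the moment, N m; "width": finger opening in m; "grip_force": force on a finger pad.
Only numpy, scipy, OpenCV 4.12 (cv2) and the standard library are available. Lean on these libraries where they do the work, as an engineer would, in place of code of your own. Each camera call takes 0.05 s, during which the arm holds its last target. There are 200 camera calls.

## Working session

There is one attempt and no reset: what is moved stays moved. The work goes in short steps, Python scripts to look and compute and a tool call to move; the robot and the scene stay as the last step left them, time stands still between calls to the robot, and variables do not carry over. Pictures are saved under pics/ and viewed, at most 10 in all, crops included, and the job is handed in when it is done.

Besides the shell and the picture viewer there is one more tool, called after "Emit:" in YAML: its name, and indented under it one key for each argument. drive_tool: Moves the arm, as the interface text tells. Its arguments: {"type":"object","properties":{"series":{"type":"array"},"hand":{"type":"number"},"newtons":{"type":"number"}},"required":["series"]}

```bash
mkdir -p pics; cat > h.py <<'E'
import numpy as np, cv2
from bench import r, vision
def undist(c,uv):
    K=np.array(c["intrinsics"]);p=np.array([(uv[0]-K[0,2])/K[0,0],(uv[1]-K[1,2])/K[1,1]])
    q=p.copy()
    for _ in range(20): q=p/(1+c["k1"]*(q@q))
    return np.array([q[0],q[1],1.])
def pt(c,uv,z):
    R=np.array(c["R"]);t=np.array(c["t"]);o=-R.T@t;d=R.T@undist(c,uv)
    return o+d*(z-o[2])/d[2]
def snap(n,f=None):
    c=vision.camera(n)
    if f: cv2.imwrite("pics/"+f,cv2.cvtColor(c["color"],cv2.COLOR_RGB2BGR))
    return c
E
python3 - <<'E'
from h import *
import pickle
for n in("scene","side"):
    c=snap(n,n+"0.png");pickle.dump(c,open(n+".pkl","wb"));print(n,-np.array(c["R"]).T@c["t"],c["k1"])
s=r.read_state();print(s["ee_pos"],s["eef_rot"],s["time"],r.finger_overhang)
E
```

```text
scene [-0.36155435 -0.76632466  1.00601528] 0.04358218849839179
side [ 0.44583211 -0.89461037  0.58845809] -0.06115640799276486
[0.26256288 0.56679598 0.22984133] [ 2.15204881e-01  9.76568711e-01 -6.32319880e-04 -1.09921987e-04] 0.1 0.008
```

View pics/scene0.png

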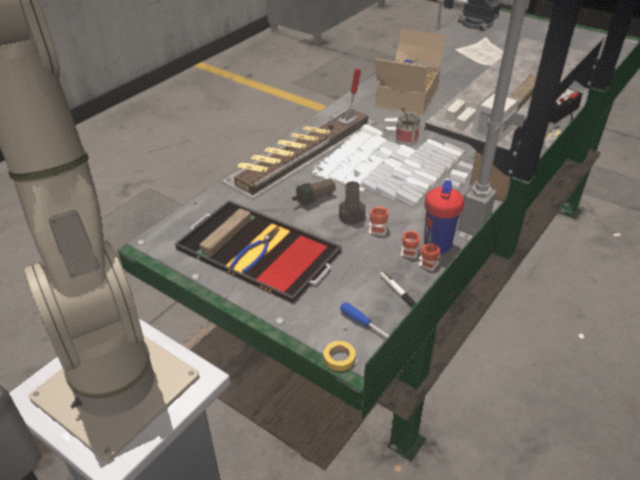

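View pics/side0.png

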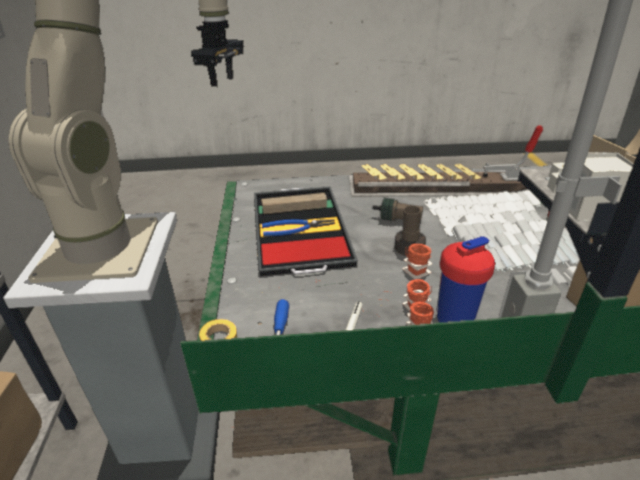

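The scene view shows the batten at about (225,232), pliers (258,248), red strip (295,262), marker (397,288), screwdriver (362,318) and tape (339,355). Next I'll measure these coarsely.

```bash
cat >> h.py <<'E'
def rect(c,mask,z):
    n,l,st,_=cv2.connectedComponentsWithStats(mask.astype(np.uint8));i=1+np.argmax(st[1:,4])
    v,u=np.nonzero(l==i);P=np.array([pt(c,(a,b),z)[:2] for a,b in zip(u,v)],np.float32)
    (x,y),(w,h),a=cv2.minAreaRect(P);B=cv2.boxPoints(((x,y),(w,h),a))
    e=B[1]-B[0] if np.linalg.norm(B[1]-B[0])>np.linalg.norm(B[2]-B[1]) else B[2]-B[1]
    ang=np.degrees(np.arctan2(e[1],e[0]));ang=(ang+90)%180-90
    return np.round([x,y,min(w,h),max(w,h),ang],4),len(u)
E
python3 - <<'E'
from h import *
import pickle
roi={"scene":dict(red=(240,225,345,300),blue=(215,215,300,280),yel=(215,215,300,280),green=(170,200,260,270),wood=(190,200,260,260),white=(375,265,420,310),scd=(335,295,395,340)),
"side":dict(red=(250,225,360,280),blue=(250,205,350,245),yel=(250,205,350,245),green=(250,180,345,220),wood=(250,185,340,212),white=(335,295,370,333),scd=(265,290,300,338))}
for n in roi:
    c=pickle.load(open(n+".pkl","rb"));H=cv2.cvtColor(c["color"],cv2.COLOR_RGB2HSV).astype(int);h,s,v=H[...,0],H[...,1],H[...,2]
    m=dict(red=((h<6)|(h>174))&(s>150)&(v>80),blue=(h>100)&(h<130)&(s>120)&(v>60),yel=(h>20)&(h<35)&(s>150)&(v>100),green=(h>50)&(h<90)&(s>80),wood=(h>5)&(h<25)&(s>40)&(s<160)&(v>90),white=(s<40)&(v>170),scd=(h>100)&(h<130)&(s>120)&(v>60))
    zz=dict(red=.004,blue=.012,yel=.004,green=.004,wood=.03,white=.012,scd=.012)
    for k,(a,b,cc,d) in roi[n].items():
        M=np.zeros(h.shape,bool);M[b:d,a:cc]=m[k][b:d,a:cc]
        try: print(n,k,*rect(c,M,zz[k]))
        except Exception as e: print(n,k,e)
c=pickle.load(open("scene.pkl","rb"))
for p in((176,243),(230,202),(341,245),(301,298)):print(p,pt(c,p,.018).round(3))
E
```

```text
scene red [ 0.4833 -0.0627  0.0804  0.1849  3.3266] 1756
scene blue [0.428  0.0498 0.0121 0.0878 4.6691] 60
scene yel [4.9600e-01 1.5100e-02 4.2000e-03 2.2900e-02 5.0221e+00] 10
scene green attempt to get argmax of an empty sequence
scene wood [0.4577 0.1248 0.0495 0.184  5.6005] 792
scene white [ 5.54000e-01 -2.94700e-01  1.52000e-02  8.14000e-02  6.71416e+01] 131
scene scd [ 4.24100e-01 -2.79200e-01  2.38000e-02  7.44000e-02  8.28901e+01] 246
side red [ 0.477  -0.0586  0.0835  0.194   3.6894] 1817
side blue [0.4373 0.0319 0.0713 0.1059 8.6403] 313
side yel [0.5196 0.0435 0.0613 0.0966 3.2838] 225
side green [5.56300e-01 1.45400e-01 1.57000e-02 3.78000e-02 8.41944e+01] 37
side wood [0.4632 0.1164 0.0762 0.1677 4.8944] 924
side white [ 5.54500e-01 -2.89300e-01  1.38000e-02  7.72000e-02  6.73176e+01] 179
side scd [ 4.20400e-01 -2.75900e-01  2.22000e-02  8.47000e-02  8.30007e+01] 336
(176, 243) [0.36  0.199 0.018]
(230, 202) [0.559 0.204 0.018]
(341, 245) [ 0.587 -0.131  0.018]
(301, 298) [ 0.389 -0.161  0.018]
```

Emit:
drive_tool:
  series:
    - [[2, -5.4, 1.2], 3]
    - [[2, -5.4, 1.2], 3]
    - [[2, -5.4, 1.2], 3]
    - [[2, -5.4, 1.2], 3]
    - [[2, -5.4, 1.2], 3]
    - [[2, -5.4, 1.2], 3]
    - [[2, -5.4, 1.2], 3]
    - [[2, -5.4, 1.2], 3]
    - [[2, -5.4, 1.2], 3]
    - [[1, -5.4, 1.2], 1.5]
  hand: 0

```text
time: 1.35
ee_pos: [0.4529, 0.0251, 0.3507]
eef_rot: [-0.032, 0.999, -0.0, -0.0]
ft_force: [0.5, -0.5, -0.2]
width: 0.087
grip_force: 0.0
```

```bash
cat >> h.py <<'E'
from scipy.spatial.transform import Rotation as Ro
def wrist(f=None):
    s=r.read_state();c=vision.camera("wrist");m=np.array(c["mount"])
    T=np.eye(4);T[:3,:3]=Ro.from_quat(s["eef_rot"]).as_matrix();T[:3,3]=s["ee_pos"]
    W=T@m;c["R"]=W[:3,:3].T;c["t"]=-W[:3,:3].T@W[:3,3]
    if f: cv2.imwrite("pics/"+f,cv2.cvtColor(c["color"],cv2.COLOR_RGB2BGR))
    return c,s
E
python3 - <<'E'
from h import *
import pickle
c,s=wrist("w1.png");pickle.dump(c,open("w1.pkl","wb"))
print(s["ee_pos"],np.degrees(Ro.from_quat(s["eef_rot"]).as_matrix()[:2,1]),s["time"]);print(c["mount"],c["intrinsics"])
E
```

```text
[0.4529353  0.02513444 0.35068373] [-3.69475679 57.17652592] 1.35
[[ 3.18467080e-04 -9.70319492e-01 -2.41826347e-01  6.64490000e-02]
 [ 9.99999341e-01  4.23228765e-05  1.14710478e-03  1.72525373e-06]
 [-1.10282334e-03 -2.41826553e-01  9.70318866e-01 -1.54672801e-01]
 [ 0.00000000e+00  0.00000000e+00  0.00000000e+00  1.00000000e+00]] [[344.23728034   0.         318.32623372]
 [  0.         344.23728034 235.14916851]
 [  0.           0.           1.        ]]
```

View pics/w1.png

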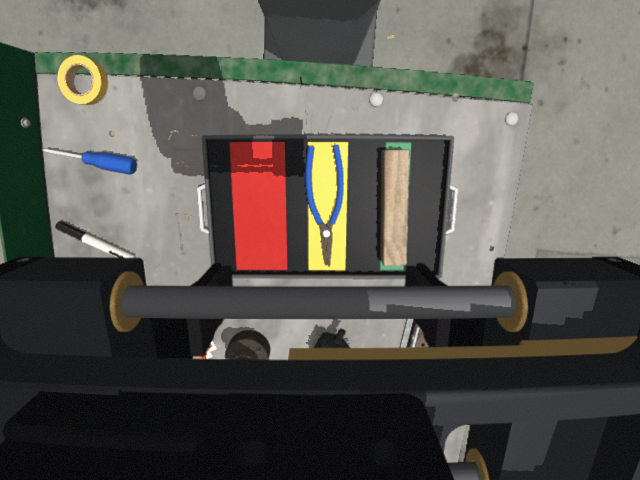

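The wrist view shows the whole tray. The red strip is centred near (260,205), the pliers (325,205) have their jaws down at (327,262), and the batten is at (395,208). The green strip is partly visible beside the batten, and the marker is at about (95,240).

```bash
python3 - <<'E'
from h import *
import pickle
c=pickle.load(open("w1.pkl","rb"));H=cv2.cvtColor(c["color"],cv2.COLOR_RGB2HSV).astype(int);h,s,v=H[...,0],H[...,1],H[...,2]
def go(k,m,b,z):
    M=np.zeros(h.shape,bool);M[b[1]:b[3],b[0]:b[2]]=m[b[1]:b[3],b[0]:b[2]];print(k,*rect(c,M,z))
go("red",((h<6)|(h>174))&(s>150)&(v>50),(215,130,300,280),.004)
yb=((h>18)&(h<35)&(s>120)&(v>80))
bl=((h>100)&(h<130)&(s>110)&(v>40))
go("yel+pl",(yb|bl),(300,130,355,280),.004)
go("blue",bl,(300,130,355,240),.014)
go("wood",(h>3)&(h<28)&(s>30)&(s<170)&(v>80),(375,140,420,275),.030)
g=(h>50)&(h<95)&(s>70);go("green+wood",g|((h>3)&(h<28)&(s>30)&(s<170)&(v>80)),(375,135,420,275),.004)
go("white",(s<40)&(v>190),(80,225,133,256),.012)
for n,p,z in(("jawtip",(327,263),.012),("handL",(310,145),.014),("handR",(339,145),.014),("capend",(57,225),.01),("tip",(133,257),.01)):print(n,pt(c,p,z).round(4))
print("tray rim", [pt(c,p,.018).round(4)[:2] for p in((204,137),(452,137))])
cs=pickle.load(open("scene.pkl","rb"))
for p in((380,208),(411,233),(430,246),(440,190),(388,272),(413,304)):print(p,pt(cs,p,.057 if p[1]<250 else .01).round(3))
E
```

```text
red [ 0.4767 -0.0606  0.0793  0.1916  3.6017] 6844
yel+pl [0.4704 0.0379 0.0608 0.191  3.7848] 4500
blue [0.4364 0.0142 0.0174 0.1092 9.9443] 468
wood [0.4611 0.1349 0.0353 0.1644 5.4615] 2840
green+wood [0.4637 0.1402 0.0404 0.1919 4.6132] 3147
white [ 5.49500e-01 -2.94200e-01  1.35000e-02  7.82000e-02  6.92963e+01] 308
jawtip [0.5515 0.0452 0.012 ]
handL [0.3809 0.0094 0.014 ]
handR [0.3782 0.0496 0.014 ]
capend [ 0.5195 -0.3713  0.01  ]
tip [ 0.5626 -0.2526  0.01  ]
tray rim [array([ 0.3788, -0.137 ]), array([0.3562, 0.2046])]
(380, 208) [ 0.721 -0.155  0.057]
(411, 233) [ 0.681 -0.266  0.057]
(430, 246) [ 0.666 -0.325  0.057]
(440, 190) [ 0.875 -0.24   0.057]
(388, 272) [ 0.579 -0.268  0.01 ]
(413, 304) [ 0.524 -0.366  0.01 ]
```

Emit:
drive_tool:
  series:
    - [[-1, 0.3, -5], 1.5]
    - [[-1, 0.3, -5], 0]
    - [[-0.7, 0.3, -5], 0]
    - [[0, 0, -5], 0]
    - [[0, 0, -5], 0]
    - [[0, 0, -3], 0]
    - [[0, 0, -2.5], 0]
    - [[0, 0, -1.5], 0]
    - [[0, 0, -1], 0]
    - [[0, 0, -0.6], 0]
  hand: 0

```text
time: 2.65
ee_pos: [0.4259, 0.0363, 0.0145]
eef_rot: [-0.045, 0.999, 0.0, 0.0]
ft_force: [0.2, 0.2, 0.5]
width: 0.0872
grip_force: 0.0
```

Emit:
drive_tool:
  series:
    - [[0, 0, 0], 0]
    - [[0, 0, 0], 0]
    - [[0, 0, 0], 0]
    - [[0, 0, 0], 0]
    - [[0, 0, 0], 0]
    - [[0, 0, 0], 0]
    - [[0, 0, 0], 0]
    - [[0, 0, 0], 0]
    - [[0, 0, 0], 0]
    - [[0, 0, 0], 0]
  hand: 0.5
  newtons: 12

```text
time: 3.9
ee_pos: [0.4258, 0.0361, 0.0147]
eef_rot: [-0.045, 0.999, 0.0, 0.0]
ft_force: [-1.1, -0.4, 5.9]
width: 0.0535
grip_force: 12.0
```

Emit:
drive_tool:
  series:
    - [[0.1, -1, 0], 0]
    - [[0.1, -1.2, 0], 0]
    - [[0.1, -1.2, 0], -0.5]
    - [[0.1, -1.2, 0], -0.5]
    - [[0.1, -1.2, 0], -0.5]
    - [[0.1, -1.2, 0], 0]
    - [[0.1, -1.2, 0], 0]
    - [[0.1, -1, 0], 0]
    - [[0.1, -0.8, 0], 0]
    - [[0.1, 0, 0], 0]

```text
time: 5.15
ee_pos: [0.435, -0.0655, 0.0146]
eef_rot: [-0.031, 1.0, -0.0, -0.001]
ft_force: [-5.7, -1.6, 12.3]
width: 0.0536
grip_force: 12.0
```

Emit:
drive_tool:
  series:
    - [[0, 0, 0], 0]
    - [[0, 0, 0], 0]
    - [[0, 0, 0], 0]
    - [[0, 0, 0], 0]
    - [[0, 0, 0], 0]
    - [[0, 0, 0], 0]
    - [[0, 0, 2], 0]
    - [[0, 0, 4], 0]
    - [[0, 0, 4], 0]
    - [[0, 3, 0], 0]
  hand: 0

```text
time: 6.4
ee_pos: [0.4376, -0.0349, 0.1175]
eef_rot: [-0.03, 1.0, 0.0, 0.003]
ft_force: [1.0, 0.3, -0.5]
width: 0.0872
grip_force: 0.0
```

Emit:
drive_tool:
  series:
    - [[0.5, 4, 0], 1]
    - [[0.6, 4.5, 0], 1]
    - [[0.6, 4.5, 0], 0]
    - [[0.6, 4, 0], 0]
    - [[0, 0, -3], 0]
    - [[0, 0, -3], 0]
    - [[0, 0, -2], 0]
    - [[0, 0, -1.2], 0]
    - [[0, 0, -0.7], 0]
    - [[0, 0, 0], 0]

```text
time: 7.65
ee_pos: [0.4588, 0.1361, 0.0156]
eef_rot: [-0.049, 0.999, 0.0, -0.0]
ft_force: [0.7, -0.5, -0.0]
width: 0.0871
grip_force: 0.0
```

Emit:
drive_tool:
  series:
    - [[0, 0, 0], 0]
    - [[0, 0, 0], 0]
    - [[0, 0, 0], 0]
    - [[0, 0, 0], 0]
    - [[0, 0, 0], 0]
    - [[0, 0, 0], 0]
    - [[0, 0, 0], 0]
    - [[0, 0, 0], 0]
    - [[0, 0, 0], 0]
    - [[0, 0, 0], 0]
  hand: 0.75

```text
time: 8.9
ee_pos: [0.4587, 0.136, 0.0156]
eef_rot: [-0.049, 0.999, -0.0, -0.0]
ft_force: [-0.0, -0.7, 1.0]
width: 0.034
grip_force: 12.0
```

Emit:
drive_tool:
  series:
    - [[0.1, -1, 0], 0]
    - [[0.1, -1.2, 0], 0]
    - [[0.1, -1.2, 0], -0.6]
    - [[0.1, -1.2, 0], -0.6]
    - [[0.1, -1.2, 0], -0.7]
    - [[0.1, -1.2, 0], 0]
    - [[0.1, -1.2, 0], 0]
    - [[0.1, -1, 0], 0]
    - [[0, -0.6, 0], 0]
    - [[0, 0, 0], 0]

```text
time: 10.15
ee_pos: [0.4667, 0.0375, 0.0156]
eef_rot: [-0.032, 0.999, -0.0, -0.0]
ft_force: [-0.3, -1.4, -0.6]
width: 0.0341
grip_force: 12.0
```

Emit:
drive_tool:
  series:
    - [[0, 0, 0], 0]
    - [[0, 0, 0], 0]
    - [[0, 0, 0], 0]
    - [[0, 0, 0], 0]
    - [[0, 0, 0], 0]
    - [[0, 0, 3], 0]
    - [[0, 0, 5], 0]
    - [[0, 0, 6], 0]
    - [[0, 0, 6], 0]
    - [[0, 0, 5], 0]
  hand: 0

```text
time: 11.4
ee_pos: [0.4667, 0.038, 0.2682]
eef_rot: [-0.033, 0.999, 0.0, 0.001]
ft_force: [0.7, 0.3, -0.2]
width: 0.0871
grip_force: 0.0
```

Emit:
drive_tool:
  series:
    - [[0, -3, 1], 0]
    - [[0, -5, 1], 0]
    - [[0, -5, 1], 0]
    - [[1, -5, 0], 0]
    - [[1, -4, 0], 0]
    - [[1, -2, 0], 0]
    - [[0, 0, 0], 0]
    - [[0, 0, 0], 0]
    - [[0, 0, 0], 0]
    - [[0, 0, 0], 0]

```text
time: 12.65
ee_pos: [0.4967, -0.2012, 0.2957]
eef_rot: [-0.033, 0.999, 0.0, 0.0]
ft_force: [0.5, -0.1, 0.7]
width: 0.0873
grip_force: 0.0
```

```bash
python3 - <<'E'
from h import *
import pickle
c,s=wrist("w2.png");pickle.dump(c,open("w2.pkl","wb"))
print(s["ee_pos"],s["joint_positions"])
E
```

```text
[ 0.49671422 -0.20118215  0.29570605] [-0.34650825  0.10576174  0.70789046  1.62639865 -0.06998223  1.43489842
  2.00530839]
```

View pics/w2.png

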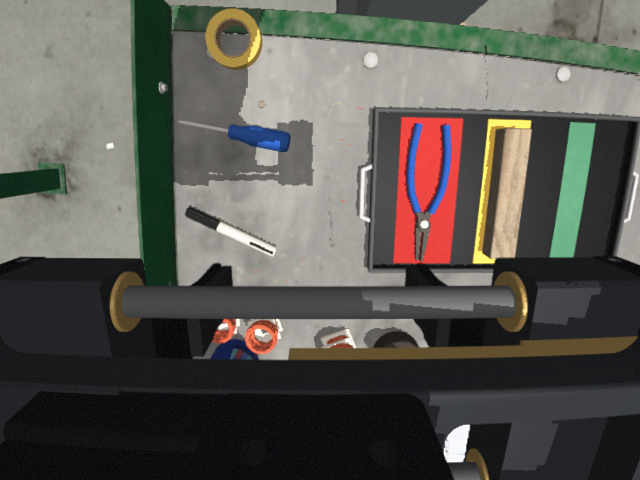

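Pliers are on red and the batten is on yellow. The marker's cap end is at (186,208) and its tip at (274,252).

```bash
python3 - <<'E'
from h import *
import pickle
c=pickle.load(open("w2.pkl","rb"));H=cv2.cvtColor(c["color"],cv2.COLOR_RGB2HSV).astype(int);h,s,v=H[...,0],H[...,1],H[...,2]
def go(k,m,b,z):
    M=np.zeros(h.shape,bool);M[b[1]:b[3],b[0]:b[2]]=m[b[1]:b[3],b[0]:b[2]];print(k,*rect(c,M,z))
go("red+pl",(((h<6)|(h>174))&(s>150)&(v>50))|((h>100)&(h<130)&(s>110)),(390,110,475,270),.004)
go("green",(h>50)&(h<95)&(s>70),(545,115,605,265),.004)
go("wood",(h>3)&(h<18)&(s>30)&(s<170)&(v>80),(490,115,535,268),.030)
go("white",(s<40)&(v>190),(212,218,280,260),.01)
a,b=pt(c,(186,208),.01),pt(c,(275,252),.01);print(a,b,(a+b)/2,np.degrees(np.arctan2(*(b-a)[1::-1])),np.linalg.norm(a-b))
j,l,q=[pt(c,p,.012) for p in((421,261),(418,125),(448,126))];m=(l+q)/2;print("pliers",(j+m)/2,np.degrees(np.arctan2(*(j-m)[1::-1])))
for p in((234,318),(262,318)):print(pt(c,p,.057).round(3))
E
```

```text
red+pl [ 0.4761 -0.0599  0.0789  0.1912  3.5792] 7760
green [0.4591 0.14   0.0382 0.1832 3.5522] 3509
wood [0.4677 0.0381 0.0352 0.1619 3.7384] 2987
white [ 5.52100e-01 -2.92600e-01  1.37000e-02  8.30000e-02  6.76987e+01] 538
[ 0.51500231 -0.37239541  0.01      ] [ 0.56698733 -0.25384248  0.01      ] [ 0.54099482 -0.31311895  0.01      ] 66.32272672634619 0.12944975707781034
pliers [ 0.47863042 -0.06158193  0.012     ] 2.8004495993342413
[ 0.643 -0.298  0.057]
[ 0.64  -0.262  0.057]
```

```bash
python3 - <<'E'
from h import *
import pickle
a=cv2.imread("pics/w2.png")[150:350,120:290];b=cv2.imread("pics/scene0.png")[230:420,320:480]
a=cv2.resize(a,(400,470),interpolation=cv2.INTER_CUBIC);b=cv2.resize(b,(396,470),interpolation=cv2.INTER_CUBIC)
cv2.imwrite("pics/crop.png",cv2.convertScaleAbs(np.hstack([a,b]),alpha=1.8))
c=pickle.load(open("w2.pkl","rb"));print(pt(c,(173,200),0),pt(c,(173,250),0),pt(c,(135,200),0.05),pt(c,(135,200),0.1))
E
```

```text
[ 0.50721562 -0.39354673  0.        ] [ 0.57682253 -0.3959631   0.        ] [ 0.50146058 -0.41906812  0.05      ] [ 0.49258033 -0.3924173   0.1       ]
```

View pics/crop.png

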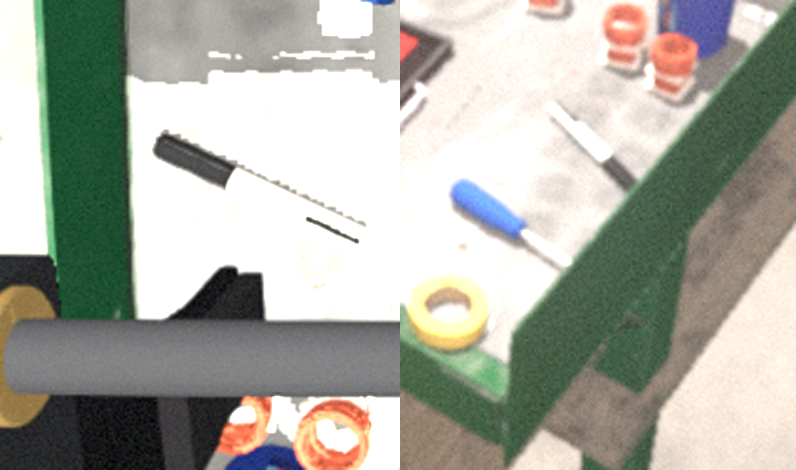

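The right-hand board rises about 9 cm from y≈-0.394, and coils stand at x≈0.64. I'll grip the marker 15 mm capwards with the jaws near -10°, which keeps the gripper body about 11–14 mm from both.

Emit:
drive_tool:
  series:
    - [[0.4, -1.3, 0], -10.4]
    - [[0.4, -1.3, 0], -10.4]
    - [[0.4, -1.3, 0], -10.4]
    - [[0.4, -1.3, 0], -10.4]
    - [[0.4, -1.3, 0], -10.4]
    - [[0.4, -1.3, 0], -10.4]
    - [[0.4, -1.3, -2], -10.4]
    - [[0.4, -1.3, -2], -10.4]
    - [[0.4, -1.3, -3], -10.4]
    - [[0.3, -0.9, -3], -10]

```text
time: 13.95
ee_pos: [0.5359, -0.3281, 0.1947]
eef_rot: [0.767, 0.642, 0.0, 0.0]
ft_force: [0.5, -0.8, 0.0]
width: 0.0873
grip_force: 0.0
```

Emit:
drive_tool:
  series:
    - [[0, 0, -3], 0]
    - [[0, 0, -3], 0]
    - [[0, 0, -3], 0]
    - [[0, 0, -2.5], 0]
    - [[0, 0, -2], 0]
    - [[0, 0, -1.5], 0]
    - [[0, 0, -1.2], 0]
    - [[0, 0, -1], 0]
    - [[0, 0, -0.6], 0]
    - [[0, 0, -0.4], 0]

```text
time: 15.2
ee_pos: [0.5358, -0.328, 0.0135]
eef_rot: [0.765, 0.644, 0.0, 0.0]
ft_force: [-0.2, 0.0, 0.6]
width: 0.0871
grip_force: 0.0
```

Emit:
drive_tool:
  series:
    - [[0, 0, 0], 0]
    - [[0, 0, 0], 0]
    - [[0, 0, 0], 0]
    - [[0, 0, 0], 0]
    - [[0, 0, 0], 0]
    - [[0, 0, 0], 0]
    - [[0, 0, 0], 0]
    - [[0, 0, 0], 0]
    - [[0, 0, 0], 0]
    - [[0, 0, 0], 0]
  hand: 1
  newtons: 10

```text
time: 16.45
ee_pos: [0.5357, -0.3279, 0.0136]
eef_rot: [0.765, 0.644, 0.0, 0.0]
ft_force: [-0.6, -0.4, -0.2]
width: 0.0137
grip_force: 10.0
```

Emit:
drive_tool:
  series:
    - [[0, 0, 1], 0]
    - [[0, 0, 2], 0]
    - [[0, 0, 3], 0]
    - [[0, 0, 4], 0]
    - [[0, 0, 4], 0]
    - [[0, 0, 4], 0]
    - [[-0.5, 2, 2], -6]
    - [[-1, 3, 0], -8]
    - [[-1, 4, 0], -8]
    - [[-1, 4, 0], -8]

```text
time: 17.7
ee_pos: [0.5002, -0.1973, 0.2146]
eef_rot: [0.907, 0.421, 0.001, -0.0]
ft_force: [0.4, 0.9, 1.7]
width: 0.0129
grip_force: 10.0
```

Emit:
drive_tool:
  series:
    - [[-1, 4.5, 0], -8]
    - [[-1, 4.5, 0], -8]
    - [[-1, 4.5, 0], -8]
    - [[-0.8, 4.5, 0], -8]
    - [[-0.6, 4.5, 0], -8]
    - [[-0.5, 4.5, -1], -6]
    - [[-0.5, 3, -1], 0]
    - [[-0.5, 2.5, 0], 0]
    - [[-0.5, 1.1, 0], 0]
    - [[0, 0, 0], 0]

```text
time: 18.95
ee_pos: [0.4427, 0.1078, 0.1955]
eef_rot: [0.996, 0.084, -0.001, -0.001]
ft_force: [-0.4, -0.4, 0.1]
width: 0.0133
grip_force: 10.0
```

```bash
python3 - <<'E'
from h import *
import pickle
c,s=wrist("w3.png");pickle.dump(c,open("w3.pkl","wb"))
print(s["ee_pos"],s["width"],s["grip_force"],s["eef_rot"])
b=snap("scene");cv2.imwrite("pics/s3.png",cv2.resize(cv2.cvtColor(b["color"],cv2.COLOR_RGB2BGR)[130:330,150:420],(800,592)))
E
```

```text
[0.44269843 0.10783545 0.1955393 ] 0.01331963406292331 9.998682886362076 [ 0.99646153  0.0840301  -0.0012265  -0.00136037]
```

View pics/s3.png

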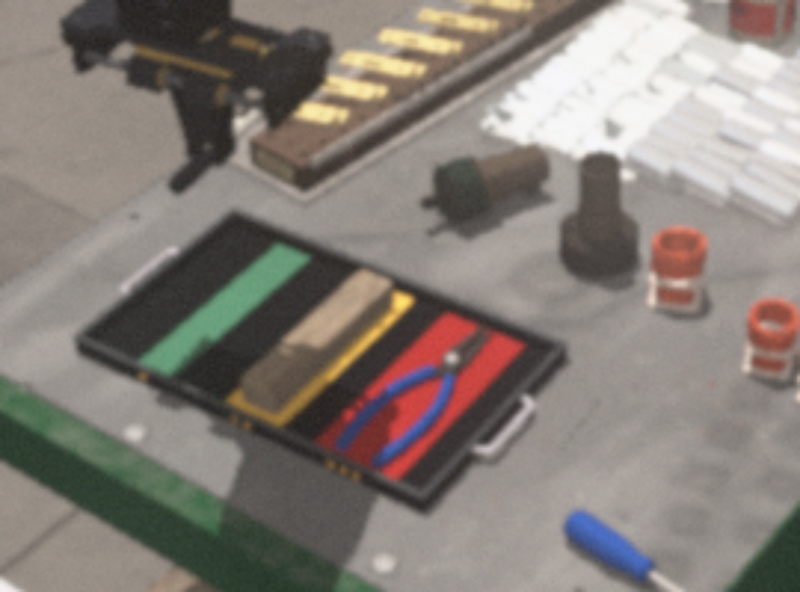

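View pics/w3.png

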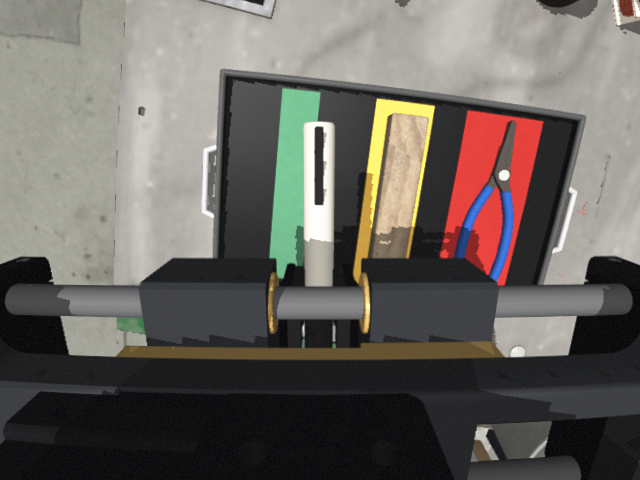

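The pen is held in line with the jaws, with its tip at (319,122). I'll compute the offset to green.

```bash
python3 - <<'E'
from h import *
import pickle
c=pickle.load(open("w3.pkl","rb"))
print("tip",pt(c,(319,122),.19),pt(c,(319,220),.197))
E
```

```text
tip [0.51861677 0.12070954 0.19      ] [0.47607014 0.11343467 0.197     ]
```

Emit:
drive_tool:
  series:
    - [[0.3, 1.5, 0], -3]
    - [[0.4, 1.5, 0], -3]
    - [[0, 0, -4], 0]
    - [[0, 0, -4], 0]
    - [[0, 0, -3], 0]
    - [[0, 0, -2], 0]
    - [[0, 0, -1.5], 0]
    - [[0, 0, -1.2], 0]
    - [[0, 0, -0.8], 0]
    - [[0, 0, -0.8], 0]

```text
time: 20.3
ee_pos: [0.45, 0.1382, 0.022]
eef_rot: [0.999, 0.032, -0.001, -0.001]
ft_force: [0.3, 0.1, -0.2]
width: 0.0135
grip_force: 10.0
```

Emit:
drive_tool:
  series:
    - [[0, 0, -0.2], 0]
    - [[0, 0, -0.2], 0]
    - [[0, 0, -0.1], 0]
    - [[0, 0, 0], 0]
    - [[0, 0, 0], 0]
    - [[0, 0, 0], 0]
    - [[0, 0, 0], 0]
    - [[0, 0, 0], 0]
    - [[0, 0, 0], 0]
    - [[0, 0, 0], 0]

```text
time: 21.55
ee_pos: [0.4498, 0.1382, 0.0174]
eef_rot: [0.999, 0.032, -0.001, -0.001]
ft_force: [-1.6, 0.1, 6.7]
width: 0.0135
grip_force: 10.0
```

Emit:
drive_tool:
  series:
    - [[0, 0, 0], 0]
    - [[0, 0, 0], 0]
    - [[0, 0, 0], 0]
    - [[0, 0, 0], 0]
    - [[0, 0, 0], 0]
    - [[0, 0, 0], 0]
    - [[0, 0, 0], 0]
    - [[0, 0, 0], 0]
    - [[0, 0, 0], 0]
    - [[0, 0, 0], 0]
  hand: 0.4

```text
time: 22.8
ee_pos: [0.4497, 0.138, 0.0171]
eef_rot: [0.999, 0.032, -0.001, -0.001]
ft_force: [0.7, 0.5, 0.0]
width: 0.0525
grip_force: 0.0
```

Emit:
drive_tool:
  series:
    - [[0, 0, 1], 0]
    - [[0, 0, 2], 0]
    - [[0, 0, 4], 0]
    - [[0, 0, 5], 0]
    - [[0, 0, 5], 0]
    - [[0, 0, 5], 0]
    - [[0, 0, 2], 0]
    - [[-2, 0, 0], 0]
    - [[-2, 0, 0], 0]
    - [[0, 0, 0], 0]

```text
time: 24.05
ee_pos: [0.4092, 0.1379, 0.2575]
eef_rot: [0.999, 0.032, -0.001, -0.002]
ft_force: [-0.1, -0.1, 1.1]
width: 0.0526
grip_force: 0.0
```

```bash
python3 - <<'E'
from h import *
c,s=wrist("w4.png");print(s["ee_pos"],s["time"])
import pickle;pickle.dump(c,open("w4.pkl","wb"))
E
```

```text
[0.40924625 0.13787255 0.25748168] 24.05
```

View pics/w4.png

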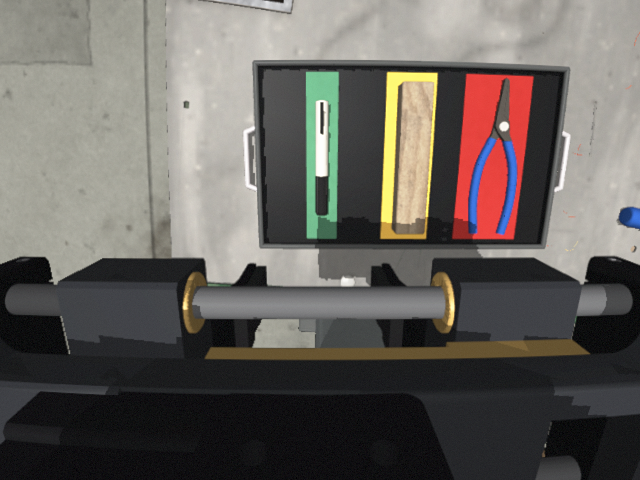

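All three tools lie on their strips: the marker is at (321,157) on green, the batten at (413,157) on yellow and the pliers at (495,157) on red. The arm is clear, so I'm handing in.

```bash
python3 -c "
from bench import r
print(r.close_job())"
```

```text
the job is handed in; nothing more can be done
None
```

I handed the job in at about 24 s: the last picture shows the marker on green, the batten on yellow and the pliers on red, with nothing else touched as far as I could see; no verdict came back.

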